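# Load the sample holder and click the carriage into the beam

### The arm

A 6-joint arm with a two-finger parallel gripper is mounted at the origin on the work surface. World frame = base frame: x ahead of the robot, y to its left, z up, the work surface at z = 0. Lengths are in mm, angles in rad, forces in N, time in s.
With the tool pointing down it reaches from about 275 to 750 mm from the base axis. Payload 10.2 kg.
Tool frame: the origin (TCP) lies at the very end of the fingers, on their centre line; the grasp point (between the pads) lies 19 mm behind it; z points along the fingers, y is the line along which they close (so a half turn about z gives the same grasp; the last joint's range is limited). The gripper opens to 85 mm and grips with 20 to 120 N. Pads are 22 mm wide; open, the fingers measure 114 mm over their backs; the gripper's body (76 mm by 85 mm) begins 54 mm behind the grasp point. The pads swing forward as they close: fully open they stand 13 mm farther back than shut.
Start: joints at [1.02, 0.313, 1.498, -0, 1.331, -0.223], TCP at [169.042, 497.047, 203.694] pointing down, gripper open.
Joint ranges: [-2.94, 2.94], [-0.97, 2.17], [0.19, 2.56], [-1.23, 4.37], [0.02, 3.11], [-2.88, 2.88]. Speed limits (rad/s): [2.39, 2.39, 3.01, 3.14, 3.14, 3.14].

### API

Orientations are given as a unit quaternion [w, x, y, z].
In Python, from rig import * gives the robot as it stands. The module is installed in compiled form; this text tells all that it offers.
- The arm moves only by the shell command python3 -m crank 'ROWS' [FORCE]. ROWS is JSON, a list that holds one entry, the list of rows, each a list of 7 numbers: the shift along the tool's x, y, z in units of 25 mm (1.0 is 25 mm), then the turn, a rotation vector about the tool's x, y, z in units of 8 degrees (1.0 is 8 degrees), then the finger opening in mm, from 0 to 85.4. A call has exactly 8 rows; each row shifts and turns the commanded pose from where the row before left it, along the tool's axes as they then stand; what a row does not reach is not made up. A row lasts 1/10 s, in which the tool goes at most 50 mm and 8.59 degrees, less where a joint would pass 70% of its speed; a pose out of reach is approached as far as the arm can. A call is refused whole if a number of a shift passes 1 or a number of a turn 1, either way. A call with a gripper value outside its range is refused whole. The fingers move at their own pace and stop on an object; FORCE is the grip in N (left out, the last holds). Time passes only in rows, so rows that do not move let the fingers close, or fill a call up. It gives the time, the measured TCP pose, the force, the opening and the grip force at its end, in the units of the state.
- sense(): the state, without advancing time (a new reading comes with each control period).
- capture(name): name is "scene" or "top"; returns the picture (384x512x3 uint8, blue, green, red); there is no depth.
- camera_model(name): a dict with "fx", "fy", "cx", "cy" (pixels), "world_from_camera" (4x4, takes a point from camera to world coordinates). Camera axes: x right, y up, looking along -z (the intrinsics and any distortion apply to the point x, -y, -z); pixel columns grow to the right and rows downward; lengths in mm; the calibration is good to about 2 mm. A picture is of the moment at which its call begins. camera_model takes no time and is no camera call.
- finish_job(): hands the job in; it is judged then, once.
The state is a dict: "time_s": time; "joints": joint angles; "dq": joint speeds; "tau": joint torques, N m; "eef_pos": TCP position; "ee_rot": TCP orientation; "force": force on the tool from outside, world axes, zero at the start; "wrist_torque": the same for the moment, N m; "grip_width": opening from 0.0 (shut) to 1.0 (fully open); "grip_force": force on a finger pad.
Only numpy, scipy, OpenCV 4.12 (cv2) and the standard library are available. Lean on these libraries where they do the work, as an engineer would, in place of code of your own. Each camera call takes 0.05 s, during which the arm holds its last target. There are 200 camera calls.

### The job

Seat the sample holder on the two locating pins of the spectrometer's carriage while the carriage is still out in front of the port. Then take the carriage by its knob and run it into the port, past the first click (that one puts the reference disc in the beam) to the second click, which puts the sample in the beam. Finish with the fingers still gripping the knob and the carriage resting in that second notch, holding it there for the scan; leave the other things on the bench where they are.

Things in the scene. Friction and masses are not known exactly. Their poses are not given: they have to be found in the camera images.
- spectrometer: benchtop infrared spectrometer, fixed. Origin on the bench under the middle of the port face; its +y axis is the slide direction, into the instrument; z up. Blue head from y = 0: 200 mm wide, 140 deep, 125 high, port 96 x 85 mm high; behind it a white case 270 x 270 x 180 mm. An aluminium slideway 104 mm wide runs from the port out to y = -305 mm
- carriage (a joint): travel of the carriage towards the instrument, m: 0 fully out, 0.180 hard inner end; starts at 0 to 0.020. First notch at 0.085 (reference in the beam), second at 0.160 (sample in the beam). The carriage is an aluminium slide 72 x 280 mm, top 36 mm above the bench; in order towards the port it carries the knob, the two pins, and the reference disc on a black stand 38 mm wide, 22 mm high
- ball (a point): centre of the sprung 10 mm steel ball, 31 mm above the bench, in a fixed block (18 x 26 mm, 37 mm high) beside the carriage. It runs along the carriage's edge, which has two notches 8 mm wide. Sliding takes 2 to 3 N; within 4 mm of a notch the ball pulls the carriage to its centre; pushing on out of a notch takes about 7 N
- seat (a point): point on the carriage's top midway between the two pins, 36 mm above the bench; axes as the spectrometer's. Pins at +35 and -35 mm along its y (slide direction), 8 mm diameter, 8 mm high, the upper 4 mm tapering to 3 mm. The reference stand's centre is 76 mm ahead (+y)
- knob (a point): upright round knurled steel knob, 22 mm diameter, on the carriage's outer end, 160 mm behind the seat point (-y). This point is on the carriage's top face (36 mm above the bench) on the knob's axis; the part to grip is 8 to 42 mm above that. It does not turn
- sample_holder: loose, 0.3 kg: flat aluminium foot 60 mm (x) by 90 mm (y), 6 mm thick, with two 9.4 mm through holes at +35 and -35 mm along its y, and in the middle a round steel puck, 40 mm diameter, top 28 mm above the underside, with a white pellet. Origin: centre of the underside. Grip the puck from any side. Fits the pins either way round; seated, its origin is at the seat point
- beaker: bystander: empty glass beaker, 68 mm diameter, 85 mm high; origin under its centre
- wash_bottle: bystander: closed plastic bottle, 64 mm diameter, 160 mm high; origin under its centre
- petri_dish: bystander: closed glass petri dish, 92 mm diameter, 17 mm high; origin under its centre
Not all that is in view belongs to the job. Several things have the shape of the sample_holder; the one meant has the colours described above.

How it is judged:
By the outcome, as a careful person would: the job done as asked, in the order asked, and still so for the second after the job is handed in, while the arm keeps its last pose, push and grip.
It also fails if it takes over 61 s, if anything falls off the work surface, if the arm or the gripper's body presses on something with over 40 N, if the wrist force passes 120 N, or if a joint passes its speed limit or range.

## Working session

There is one attempt and no reset: what is moved stays moved. The work goes in short steps, Python scripts to look and compute and a shell command to move; the robot and the scene stay as the last step left them, time stands still between calls to the robot, and variables do not carry over. Pictures are saved under pics/ and viewed, at most 10 in all, crops included, and the job is handed in when it is done.

```bash
mkdir -p pics
python3 - <<'E'
from rig import *
import cv2,json
for n in("scene","top"):
    im=capture(n); cv2.imwrite(f"pics/{n}0.png",im); m=camera_model(n); print(n,{k:(v if not hasattr(v,'tolist') else v.tolist()) for k,v in m.items()})
s=sense(); print(s)
E
```

```text
scene {'fx': 347.9310702462431, 'fy': 347.9310702462431, 'cx': 253.26395290759953, 'cy': 188.09487082268893, 'world_from_camera': [[-0.272887190083543, -0.7117572788093589, 0.64725123217357, 1092.0470478325908], [0.9620175812248551, -0.2070608639624191, 0.17789876904974855, 46.96205060442172], [0.007399655572216071, 0.671213360025732, 0.7412272731223397, 662.0455417437398], [0.0, 0.0, 0.0, 1.0]]}
top {'fx': 381.2475905884754, 'fy': 381.2475905884754, 'cx': 257.18765385038404, 'cy': 193.88369965787743, 'world_from_camera': [[0.008316552706579397, 0.9888974310379539, -0.14836679492937102, 433.37331106364394], [-0.9999648259988605, 0.008063201271698822, -0.0023090150109610803, -115.3872589238607], [-0.001087067683015128, 0.14838077932059604, 0.9889297055969476, 1162.545255543178], [0.0, 0.0, 0.0, 1.0]]}
{'time_s': 0.1, 'joints': array([ 1.01961237e+00,  3.13388315e-01,  1.49833985e+00,  3.96255713e-06,
        1.33101757e+00, -2.23375153e-01]), 'dq': array([ 0.0005249 , -0.00126976, -0.00231753,  0.00064501,  0.00229801,
        0.00167461]), 'tau': array([ 3.51228766e-03, -4.12892246e+01, -2.60144269e+01, -1.84242963e-04,
        2.99239007e-03, -3.78438665e-05]), 'eef_pos': array([168.89390262, 496.81982867, 203.20326357]), 'ee_rot': array([-2.19523858e-04,  1.63171953e-01,  9.86597477e-01, -5.33113904e-04]), 'force': array([0.5627965 , 0.62064131, 0.26228074]), 'wrist_torque': array([-0.01095209,  0.02801466,  0.01862789]), 'grip_force': 0.0, 'grip_width': 0.9999936683116502}
```

View pics/scene0.png

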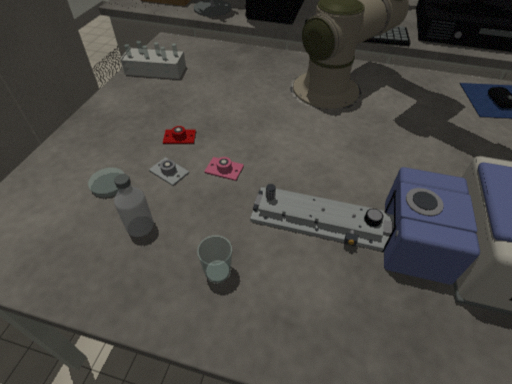

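View pics/top0.png

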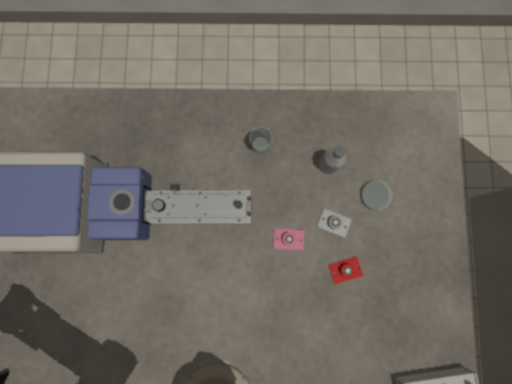

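The scene view shows the grey holder at about (169,171), with red and pink decoys beside it. It also shows the knob at (270,190), the reference disc at (374,217) and the ball block at (350,240). In the top view the holder is at (335,222), the knob at (238,204) and the disc at (158,205). I'll enlarge both.

Run:
```python
import cv2,numpy as np
t=cv2.imread("pics/top0.png");s=cv2.imread("pics/scene0.png")
r=lambda im,f:cv2.resize(im,None,fx=f,fy=f,interpolation=cv2.INTER_CUBIC)
a=r(t[180:230,140:260],6.6)[:, :792]      # carriage top
b=r(s[180:250,245:400],5)[:, :]
c=r(t[205:240,310:360],5);d=r(s[150:190,140:195],5)
W=np.zeros((330,792,3),np.uint8);W[:]=a[:330]
cv2.imwrite("pics/c1.png",W)
X=np.zeros((590,792,3),np.uint8);X[:350,:775]=b;X[360:535,:250]=c;X[360:560,300:575]=d
cv2.imwrite("pics/c2.png",X)
```

```text
(no output)
```

View pics/c1.png

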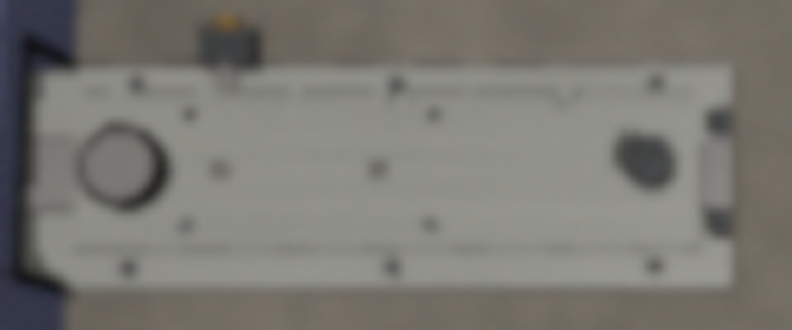

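View pics/c2.png

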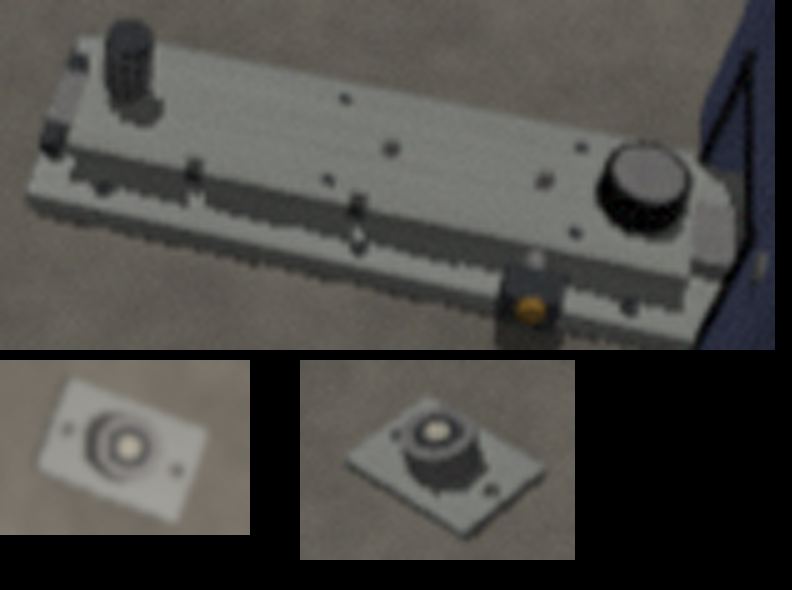

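The first crop shows the pins in the top view at about (173,205) and (197,205). In the second, the scene view has them at about (354,216) and (323,209). The holder's holes are at (159,165) and (178,176) in the scene view, and at (323.6,219) and (345,227) in the top view. Next I'll triangulate these.

```bash
cat > h.py <<'E'
import cv2,numpy as np
from rig import *
M={n:camera_model(n) for n in("scene","top")}
def ray(n,p):
    m=M[n];T=np.array(m["world_from_camera"])
    d=T[:3,:3]@np.array([(p[0]-m["cx"])/m["fx"],-(p[1]-m["cy"])/m["fy"],-1.])
    return T[:3,3],d/np.linalg.norm(d)
def proj(n,X):
    m=M[n];T=np.array(m["world_from_camera"]);c=T[:3,:3].T@(np.array(X)-T[:3,3])
    return np.array([m["cx"]-m["fx"]*c[0]/c[2],m["cy"]+m["fy"]*c[1]/c[2]])
def tri(ps,pt):
    A=[];b=[];
    for n,p in(("scene",ps),("top",pt)):
        o,d=ray(n,p);P=np.eye(3)-np.outer(d,d);A.append(P);b.append(P@o)
    A=np.vstack(A);b=np.hstack(b);X=np.linalg.lstsq(A,b,rcond=None)[0]
    return X,np.linalg.norm(A@X-b)
def plane(n,p,z):
    o,d=ray(n,p);return o+d*(z-o[2])/d[2]
def blob(im,p,r=3,dark=True):
    g=cv2.cvtColor(im,cv2.COLOR_BGR2GRAY).astype(float);x,y=int(round(p[0])),int(round(p[1]))
    w=g[y-r:y+r+1,x-r:x+r+1];bg=np.median(np.r_[w[0],w[-1],w[:,0],w[:,-1]])
    k=np.clip((bg-w if dark else w-bg)-6,0,None);Y,X=np.mgrid[y-r:y+r+1,x-r:x+r+1]
    return np.array([(k*X).sum(),(k*Y).sum()])/k.sum()
E
python3 - <<'E'
from h import *
t=cv2.imread("pics/top0.png");s=cv2.imread("pics/scene0.png")
np.set_printoptions(precision=2,suppress=True)
pts={"pinF":((353.6,215.6),(172.9,205.2),3,1),"pinB":((322.8,209.2),(196.7,205.2),3,1),"hole1":((158.8,164.6),(323.2,218.4),2,1),"hole2":((177.8,175.6),(344.8,226.6),2,1),"pellet":((166.9,163.6),(335.6,222),2,0)}
for k,(a,b,r,d) in pts.items():
    pa=blob(s,a,r,d);pb=blob(t,b,r,d);X,e=tri(pa,pb);print(k,pa,pb,X,round(e,2),[plane(n,p,z)[:2] for z in ({'p':[42]}['p'] if k[:3]=='pin' else [6] if k[0]=='h' else [28]) for n,p in(("scene",pa),("top",pb))])
# knob top centre, ref disc outline
for n,im,p in(("scene",s,None),("top",t,None)):
    pass
# holder contour in top (bright)
for n,im,c in(("top",t,(335,222)),("scene",s,(168,171))):
    g=cv2.cvtColor(im,cv2.COLOR_BGR2GRAY);R=26;x,y=c;w=g[y-R:y+R,x-R:x+R]
    print(n,np.percentile(w,[5,50,90]))
    _,m=cv2.threshold(w,0,255,cv2.THRESH_OTSU);cs=cv2.findContours(m,0,2)[0];q=max(cs,key=cv2.contourArea);q=cv2.convexHull(q);print(cv2.minAreaRect(q)[1:],np.array(cv2.minAreaRect(q)[0])+[x-R,y-R])
E
```

```text
pinF [353.49 215.77] [172.79 205.21] [565.91 137.67  38.96] 0.38 [array([568.42, 137.49]), array([565.57, 136.71])]
pinB [322.74 209.35] [196.77 205.1 ] [566.74  67.35  38.66] 1.5 [array([569.29,  68.28]), array([566.46,  65.75])]
hole1 [159.37 164.66] [323.08 218.36] [ 539.8  -326.99   48.54] 32.15 [array([ 507.88, -377.35]), array([ 533.34, -313.46])]
hole2 [178.14 176.05] [344.96 226.69] [ 502.1  -361.85  -34.44] 38.75 [array([ 533.2 , -311.13]), array([ 508.61, -379.26])]
pellet [166.91 163.66] [335.37 221.94] [ 520.66 -345.08   30.25] 0.8 [array([ 518.51, -345.89]), array([ 521.06, -346.08])]
top [108. 114. 147.]
((30.268341064453125, 20.055097579956055), 21.801410675048828) [334.29 222.52]
scene [ 69.  94. 109.]
((51.0, 51.0), 90.0) [167.5 170.5]
```

```bash
python3 -m crank '[[[0,0,0,0,0,0.96,85],[0,0,0,0,0,0.96,85],[0,0,0,0,0,0.96,85],[0,0,0,0,0,0.96,85],[0,0,0,0,0,0.96,85],[0,0,0,0,0,0.96,85],[0,0,0,0,0,0.96,85],[0,0,0,0,0,0.96,85]]]' && python3 -m crank '[[[0,0,0,0,0,0.96,85],[0,0,0,0,0,0.96,85],[0,0,0,0,0,0.96,85],[0,0,0,0,0,0.96,85],[-0.95,0.9,0,0,0,0,85],[-0.95,0.9,0,0,0,0,85],[-0.95,0.9,0,0,0,0,85],[-0.95,0.9,0,0,0,0,85]]]'
```

```text
time_s: 0.9
eef_pos: [168.9, 496.9, 203.4]
ee_rot: [0.0, 0.646, 0.763, -0.0]
force: [0.5, 0.1, 0.3]
grip_width: 1.0
grip_force: 0.0
time_s: 1.7
eef_pos: [219.2, 374.9, 203.4]
ee_rot: [0.0, 0.824, 0.567, -0.0]
force: [0.9, 0.8, 0.7]
grip_width: 0.999
grip_force: 0.0
```

```bash
for i in 1 2; do python3 -m crank '[[[-0.95,0.9,0,0,0,0,85],[-0.95,0.9,0,0,0,0,85],[-0.95,0.9,0,0,0,0,85],[-0.95,0.9,0,0,0,0,85],[-0.95,0.9,0,0,0,0,85],[-0.95,0.9,0,0,0,0,85],[-0.95,0.9,0,0,0,0,85],[-0.95,0.9,0,0,0,0,85]]]'; done; python3 -m crank '[[[-0.95,0.9,0,0,0,0,85],[-0.95,0.9,0,0,0,0,85],[-0.95,0.9,0,0,0,0,85],[-0.95,0.9,0,0,0,0,85],[-0.95,0.9,0,0,0,0,85],[-0.95,0.9,0,0,0,0,85],[-0.95,0.9,0,0,0,0,85],[0,0,0,0,0,0,85]]]'
cat >> h.py <<'E'
def go(x,y,z,yaw=None):
    "units of tool shift from measured pose to world point; yaw = wanted angle of tool y, deg"
    from scipy.spatial.transform import Rotation as Ro
    s=sense();q=s["ee_rot"];R=Ro.from_quat([q[1],q[2],q[3],q[0]]).as_matrix()
    ty=np.degrees(np.arctan2(R[1,1],R[0,1]))
    print("pos",s["eef_pos"].round(1),"t",s["time_s"],"tool-y deg",ty.round(2),"tilt",R[:,2].round(4),"shift units",(R.T@(np.array([x,y,z])-s["eef_pos"])/25).round(3),"turn units",None if yaw is None else round((ty-yaw)/8,3),"F",s["force"].round(1))
E
python3 -c "
from h import *
go(520.8,-345.4,9,-20.7)"
```

```text
time_s: 2.5
eef_pos: [319.5, 133.1, 203.6]
ee_rot: [-0.0, 0.824, 0.567, -0.0]
force: [1.1, 1.1, -0.1]
grip_width: 0.996
grip_force: 0.0
time_s: 3.3
eef_pos: [419.7, -108.7, 203.5]
ee_rot: [-0.0, 0.824, 0.567, -0.0]
force: [-0.4, 0.3, 0.4]
grip_width: 0.992
grip_force: 0.0
time_s: 4.1
eef_pos: [507.4, -321.8, 202.2]
ee_rot: [-0.001, 0.825, 0.566, -0.0]
force: [0.1, 0.2, 0.3]
grip_width: 0.992
grip_force: 0.0
pos [ 507.4 -321.8  202.2] t 4.1 tool-y deg -21.08 tilt [-1.1e-03  5.0e-04 -1.0e+00] shift units [-0.689  0.85   7.727] turn units -0.047 F [0.1 0.2 0.3]
```

```bash
python3 -m crank '[[[-0.34,0.42,0,0,0,-0.05,85],[-0.35,0.43,0,0,0,0,85],[0,0,0.9,0,0,0,85],[0,0,1,0,0,0,85],[0,0,1,0,0,0,85],[0,0,1,0,0,0,85],[0,0,1,0,0,0,85],[0,0,0.8,0,0,0,85]]]' 40;  python3 -m crank '[[[0,0,1,0,0,0,85],[0,0,0.7,0,0,0,85],[0,0,0.4,0,0,0,85],[0,0,0,0,0,0,85],[0,0,0,0,0,0,60],[0,0,0,0,0,0,50],[0,0,0,0,0,0,30],[0,0,0,0,0,0,30]]]' ; python3 -c "
from h import *
go(520.8,-345.4,6,-20.7)"
```

```text
time_s: 4.9
eef_pos: [520.4, -341.6, 59.5]
ee_rot: [-0.001, 0.822, 0.57, -0.0]
force: [0.9, 0.0, -0.8]
grip_width: 0.996
grip_force: 0.0
time_s: 5.7
eef_pos: [521.2, -342.8, 9.2]
ee_rot: [0.0, 0.822, 0.57, 0.0]
force: [0.0, 0.5, -0.4]
grip_width: 0.353
grip_force: 0.0
pos [ 521.2 -342.8    9.2] t 5.7 tool-y deg -20.54 tilt [ 6.e-04 -6.e-04 -1.e+00] shift units [-0.102  0.023  0.129] turn units 0.02 F [ 0.   0.5 -0.4]
```

Run:
```python
from h import *
s=capture("scene");t=capture("top");cv2.imwrite("pics/s1.png",s);cv2.imwrite("pics/t1.png",t);print(sense()["grip_force"],sense()["grip_width"])
r=lambda im,f:cv2.resize(im,None,fx=f,fy=f,interpolation=cv2.INTER_CUBIC)
cv2.imwrite("pics/c3.png",np.hstack([r(s[110:210,115:215],4),r(t[170:270,285:385],4)]))
```

```text
0.0 0.35168313347620284
```

View pics/c3.png

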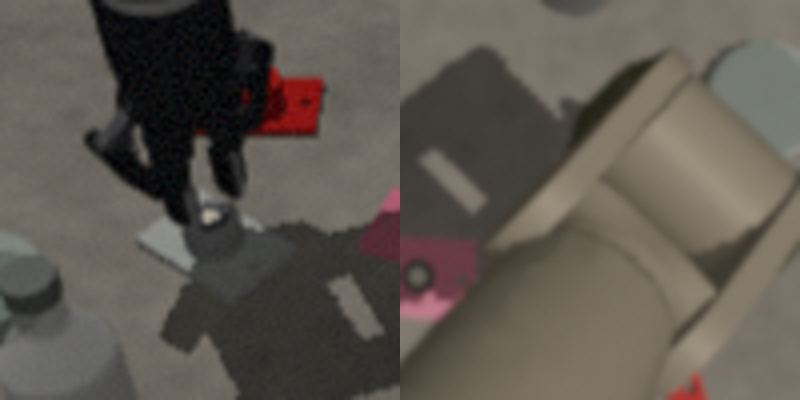

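The scene crop shows the fingers closed to 30 mm with their tips near (161,164) and (174,158), beside and above the puck at about (167,163), so they missed it. I'll check how the reported TCP projects into that view.

Run:
```python
from h import *
c=np.array([521.2,-342.8]);u=np.array([np.cos(np.radians(-20.5)),np.sin(np.radians(-20.5))])
for z in(9,20,30,40): print(z,[proj("scene",[*(c+k*u),z]).round(1).tolist() for k in(-15,0,15)])
for z in(9,20,30,40): print(z,plane("scene",(161,164),z).round(1),plane("scene",(174.5,158),z).round(1))
s=sense();print(s["joints"])
```

```text
9 [[172.9, 166.6], [168.8, 169.7], [164.7, 173.0]]
20 [[172.2, 163.6], [168.1, 166.8], [163.9, 170.0]]
30 [[171.6, 160.9], [167.4, 164.0], [163.2, 167.3]]
40 [[170.9, 158.1], [166.7, 161.2], [162.5, 164.5]]
9 [ 507.  -372.3    9. ] [ 475.1 -347.4    9. ]
20 [ 516.8 -365.3   20. ] [ 485.4 -340.8   20. ]
30 [ 525.8 -358.9   30. ] [ 494.9 -334.7   30. ]
40 [ 534.8 -352.4   40. ] [ 504.3 -328.7   40. ]
[-7.69346991e-01  7.26409026e-01  1.38351009e+00  1.82788945e-07
  1.03128517e+00 -4.10825129e-01]
```

The tips project to z≈35–40 although the reported TCP is at z=9, so they passed above the puck. I'll open, lower by a safe step and look again.

```bash
python3 -m crank '[[[0,0,0,0,0,0,85],[0,0,0,0,0,0,85],[0,0,0,0,0,0,85],[0,0,0,0,0,0,85],[0,0,0,0,0,0,85],[0,0,0,0,0,0,85],[0,0,0,0,0,0,85],[0,0,0,0,0,0,85]]]';python3 - <<'E'
from h import *
s=capture("scene");cv2.imwrite("pics/s2.png",s)
s0=cv2.imread("pics/scene0.png")
r=lambda im,f:cv2.resize(im,None,fx=f,fy=f,interpolation=cv2.INTER_CUBIC)
m=r(s[125:200,120:220],8)
c=np.array([521.2,-342.8]);u=np.array([np.cos(np.radians(-20.5)),np.sin(np.radians(-20.5))])
for k in(-42.5,42.5):
  for z,col in((9,(0,255,0)),(22,(0,255,255)),(35,(0,0,255))):
    p=(proj("scene",[*(c+k*u),z])-[120,125]+.5)*8;cv2.drawMarker(m,tuple(int(v) for v in p),col,0,14,1)
cv2.imwrite("pics/c4.png",m);print(sense()["force"])
E
```

```text
time_s: 6.6
eef_pos: [521.0, -342.6, 8.7]
ee_rot: [-0.0, 0.822, 0.57, -0.0]
force: [-0.3, -0.7, -0.8]
grip_width: 0.994
grip_force: 0.0
[ 0.73612751  0.27128611 -0.41526453]
```

View pics/c4.png

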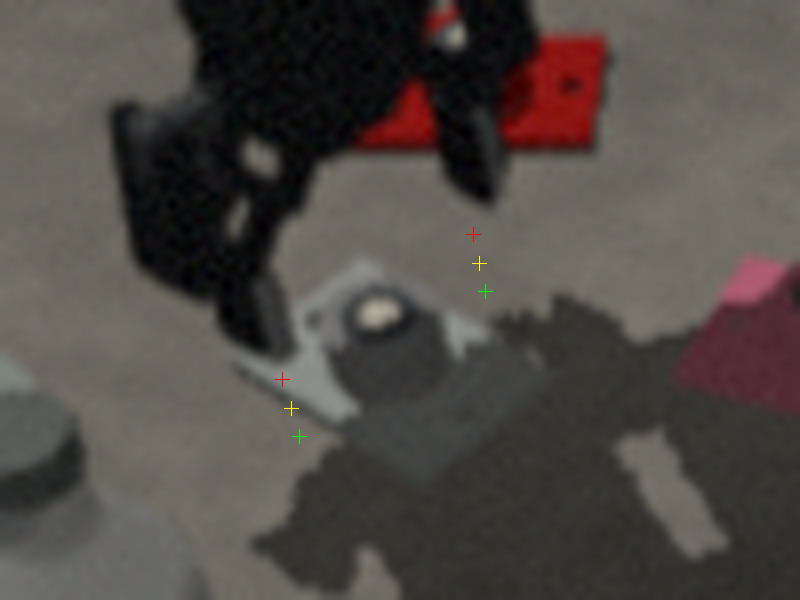

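Marked points for z=9/22/35 lie below the tips, which appear at (282,355) and (490,200) in this crop. The open tips are about 37 mm above the reported TCP and laterally aligned, and the holder has not moved. I'll go lower in steps and watch the force.

```bash
python3 -m crank '[[[-0.1,0,0.12,0,0,0,85],[0,0,0.12,0,0,0,85],[0,0,0.12,0,0,0,85],[0,0,0.12,0,0,0,85],[0,0,0,0,0,0,85],[0,0,0,0,0,0,85],[0,0,0,0,0,0,60],[0,0,0,0,0,0,50]]]' 20; python3 -m crank '[[[0,0,0.1,0,0,0,50],[0,0,0.1,0,0,0,50],[0,0,0,0,0,0,50],[0,0,0,0,0,0,50],[0,0,0,0,0,0,30],[0,0,0,0,0,0,30],[0,0,0,0,0,0,30],[0,0,0,0,0,0,30]]]'
```

```text
time_s: 7.45
eef_pos: [520.2, -345.0, -3.2]
ee_rot: [0.0, 0.822, 0.57, 0.0]
force: [0.5, 0.7, -0.3]
grip_width: 0.685
grip_force: 0.0
time_s: 8.25
eef_pos: [520.3, -345.1, -8.0]
ee_rot: [0.0, 0.822, 0.57, 0.0]
force: [0.1, -0.7, 2.5]
grip_width: 0.453
grip_force: 20.3
```

The fingers grip at a 38.7 mm opening, which confirms the height offset. I'll deepen the grasp by 8 mm.

```bash
python3 -m crank '[[[0,0,0,0,0,0,52],[0,0,0,0,0,0,52],[0,0,0.16,0,0,0,52],[0,0,0.16,0,0,0,52],[0,0,0,0,0,0,30],[0,0,0,0,0,0,30],[0,0,0,0,0,0,30],[0,0,0,0,0,0,30]]]' 70; python3 -c "
from h import *
go(520.8,-345.4,-16,-20.7);print(sense()['grip_width']*85.4)"
```

```text
time_s: 9.05
eef_pos: [519.9, -344.8, -16.6]
ee_rot: [-0.0, 0.822, 0.57, -0.0]
force: [-0.2, 0.1, -2.3]
grip_width: 0.433
grip_force: 70.3
pos [ 519.9 -344.8  -16.6] t 9.05 tool-y deg -20.54 tilt [-4.e-04  4.e-04 -1.e+00] shift units [-0.009  0.04  -0.023] turn units 0.02 F [-0.2  0.1 -2.3]
37.00434749046532
```

```bash
python3 -m crank '[[[0,0,-0.3,0,0,0,30],[0,0,-0.7,0,0,0,30],[0,0,-1,0,0,0,30],[0,0,-1,0,0,0,30],[0,0,-1,0,0,0,30],[0,0,-1,0,0,-0.88,30],[0,0,0,0,0,-0.88,30],[0,0,0,0,0,-0.88,30]]]'; for i in 1 2; do python3 -m crank '[[[0.88,0.1,0,0,0,0,30],[0.88,0.1,0,0,0,0,30],[0.88,0.1,0,0,0,0,30],[0.88,0.1,0,0,0,0,30],[0.88,0.1,0,0,0,0,30],[0.88,0.1,0,0,0,0,30],[0.88,0.1,0,0,0,0,30],[0.88,0.1,0,0,0,0,30]]]'; done; python3 -c "
from h import *
go(565.4,103.1,60,0.7);print(sense()['grip_width']*85.4)"
```

```text
time_s: 9.85
eef_pos: [520.4, -345.2, 110.2]
ee_rot: [0.001, 0.702, 0.712, 0.0]
force: [-0.9, 0.4, -3.0]
grip_width: 0.437
grip_force: 70.5
time_s: 10.65
eef_pos: [538.4, -167.9, 109.3]
ee_rot: [0.0, 0.704, 0.711, 0.0]
force: [-0.8, 0.1, -3.0]
grip_width: 0.437
grip_force: 70.6
time_s: 11.45
eef_pos: [556.6, 8.4, 109.3]
ee_rot: [0.0, 0.704, 0.711, 0.0]
force: [0.1, 0.2, -2.6]
grip_width: 0.436
grip_force: 70.6
pos [556.6   8.4 109.3] t 11.45 tool-y deg 0.58 tilt [ 6.e-04 -1.e-04 -1.e+00] shift units [3.786 0.389 1.972] turn units -0.015 F [ 0.1  0.2 -2.6]
37.22250428089095
```

```bash
python3 -m crank '[[[0.9,0.1,0,0,0,0,30],[0.9,0.1,0,0,0,0,30],[0.9,0.1,0.4,0,0,0,30],[0.9,0.09,0.7,0,0,0,30],[0.19,0,0.8,0,0,0,30],[0,0,0.6,0,0,0,30],[0,0,0,0,0,0,30],[0,0,0,0,0,0,30]]]'
python3 - <<'E'
from h import *
go(565.4,103.1,60,0.7)
s=capture("scene");t=capture("top");cv2.imwrite("pics/s3.png",s);cv2.imwrite("pics/t3.png",t)
r=lambda im,f:cv2.resize(im,None,fx=f,fy=f,interpolation=cv2.INTER_CUBIC)
W=np.zeros((600,800,3),np.uint8);W[:360,:]=r(s[175:247,265:425],5)[:,:800];b=r(t[172:232,140:260],4);W[360:600,:480]=b
cv2.imwrite("pics/c5.png",W)
E
```

```text
time_s: 12.25
eef_pos: [565.7, 102.1, 47.0]
ee_rot: [0.0, 0.704, 0.711, 0.0]
force: [-0.3, 0.1, -2.1]
grip_width: 0.44
grip_force: 70.6
pos [565.7 102.1  47. ] t 12.25 tool-y deg 0.57 tilt [ 7.e-04 -1.e-04 -1.e+00] shift units [ 0.039 -0.01  -0.519] turn units -0.016 F [-0.3  0.1 -2.1]
```

View pics/c5.png

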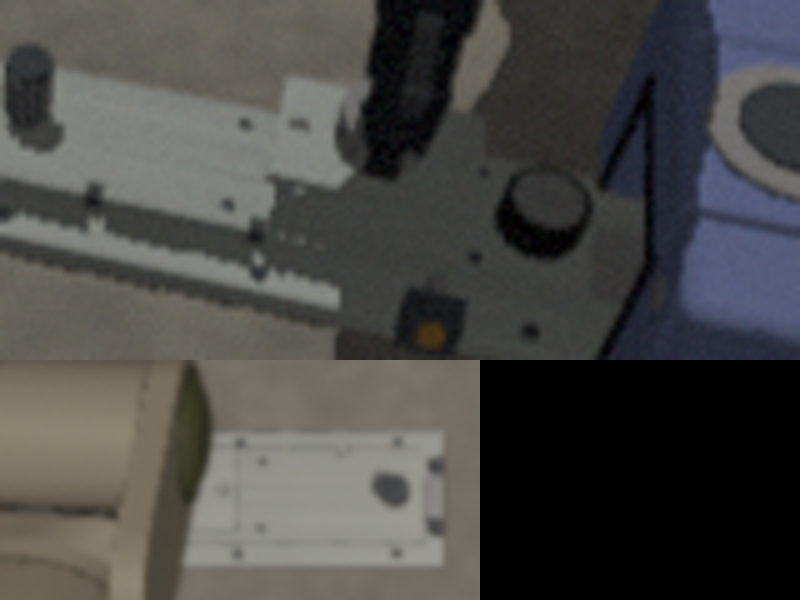

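In this view the held holder's rear hole shows at about (324.6,199.4) in the scene image and (195.1,204.1) in the top image. I'll compare it with the rear pin.

Run:
```python
from h import *
np.set_printoptions(precision=2,suppress=True)
s=cv2.imread("pics/s3.png");t=cv2.imread("pics/t3.png")
for r in(2,3):
    a=blob(s,(324.6,199.4),r);b=blob(t,(195.1,204.1),r);print(a,b,tri(a,b),[plane(n,p,69) for n,p in(("scene",a),("top",b))])
# pins again: expected from earlier at several heights
for z in(38,40,42): print(z,plane("scene",(322.74,209.35),z)[:2],plane("top",(196.77,205.1),z)[:2])
g=cv2.cvtColor(t,cv2.COLOR_BGR2GRAY)[192:216,184:206];print(g[::1,::1])
```

```text
[324.51 199.4 ] [195.64 204.23] (array([565.29,  65.65,  71.75]), np.float64(1.9100541602822685)) [array([562.49,  67.07,  69.  ]), array([565.77,  64.74,  69.  ])]
[324.46 199.38] [195.84 204.17] (array([565.41,  65.28,  71.83]), np.float64(2.2564132658504574)) [array([562.47,  66.95,  69.  ]), array([565.93,  64.15,  69.  ])]
38 [565.91  68.42] [566.94  66.4 ]
40 [567.59  68.35] [566.7   66.07]
42 [569.28  68.28] [566.46  65.75]
[[ 62  61  63  59  54  50  45  46  76 114 137 142 143 140 129 105 102 124
  139 142 142 142]
 [ 62  60  63  57  55  50  43  48  78 112 130 133 134 133 125 104 104 120
  130 133 133 134]
 [ 61  60  60  58  56  49  44  52  86 120 135 137 138 138 133 125 127 131
  131 133 135 135]
 [ 63  60  60  57  53  50  45  57  98 133 143 145 146 145 141 137 140 140
  138 140 139 138]
 [ 64  60  61  57  54  48  46  61 105 138 146 148 148 147 141 136 141 142
  141 141 134 123]
 [ 64  60  59  56  53  50  48  68 111 140 147 148 148 147 140 134 140 143
  142 140 130 112]
 [ 64  59  59  55  52  49  52  82 121 143 147 148 149 147 142 137 141 144
  143 143 136 128]
 [ 61  57  57 
[... 867 characters left out ...]
0 150 150 149 144 139 142 145
  144 145 145 145]
 [ 69  68  69  86 118 143 149 150 150 151 151 151 150 150 145 140 144 145
  145 145 146 145]
 [ 69  69  73  93 125 145 150 151 152 151 152 151 151 150 146 142 145 147
  147 147 147 147]
 [ 69  70  76 100 131 147 151 151 151 152 152 152 152 150 145 141 146 147
  148 148 147 147]
 [ 70  70  78 105 135 148 151 151 151 151 152 152 151 150 143 137 143 147
  147 144 140 140]
 [ 69  70  79 109 137 147 148 148 148 149 149 149 149 147 139 133 142 145
  144 137 125 122]
 [ 69  72  83 111 134 140 141 141 142 142 142 142 143 141 137 136 142 145
  144 138 124 120]
 [ 70  73  90 117 136 140 141 141 141 141 141 141 141 141 140 141 144 146
  145 143 138 134]]
```

```bash
python3 -m crank '[[[0.04,0.02,0.2,0,0,0,30],[0,0,0.3,0,0,0,30],[0,0,0.2,0,0,0,30],[0,0,0.1,0,0,0,30],[0,0,0.05,0,0,0,30],[0,0,0.05,0,0,0,30],[0,0,0,0,0,0,30],[0,0,0,0,0,0,30]]]'; python3 -c "
from h import *
go(566.2,103.1,19.4,0.6)"
```

```text
time_s: 13.15
eef_pos: [565.9, 103.3, 23.8]
ee_rot: [0.0, 0.704, 0.711, 0.0]
force: [0.8, -0.4, -2.6]
grip_width: 0.441
grip_force: 70.6
pos [565.9 103.3  23.8] t 13.15 tool-y deg 0.58 tilt [ 3.e-04  0.e+00 -1.e+00] shift units [-0.007  0.01   0.177] turn units -0.003 F [ 0.8 -0.4 -2.6]
```

```bash
python3 -m crank '[[[0,0,0.03,0,0,0,30],[0,0,0.03,0,0,0,30],[0,0,0.03,0,0,0,30],[0,0,0.03,0,0,0,30],[0,0,0.03,0,0,0,30],[0,0,0,0,0,0,30],[0,0,0,0,0,0,30],[0,0,0,0,0,0,30]]]'; python3 -c "
from h import *
go(566.2,103.1,19.4,0.6);print(sense()['wrist_torque'])"
```

```text
time_s: 13.95
eef_pos: [565.7, 103.3, 19.8]
ee_rot: [-0.0, 0.704, 0.711, -0.0]
force: [-1.5, 0.0, -2.3]
grip_width: 0.439
grip_force: 70.6
pos [565.7 103.3  19.8] t 13.95 tool-y deg 0.58 tilt [-3.e-04  0.e+00 -1.e+00] shift units [-0.008  0.02   0.018] turn units -0.002 F [-1.5  0.  -2.3]
[0.01405183 0.16859858 0.10502072]
```

```bash
python3 -m crank '[[[0,0,0.02,0,0,0,30],[0,0,0.02,0,0,0,30],[0,0,0.01,0,0,0,30],[0,0,0,0,0,0,30],[0,0,0,0,0,0,30],[0,0,0,0,0,0,30],[0,0,0,0,0,0,30],[0,0,0,0,0,0,30]]]'
```

```text
time_s: 14.75
eef_pos: [565.8, 103.3, 19.2]
ee_rot: [0.0, 0.704, 0.711, 0.0]
force: [-5.6, 0.3, 5.5]
grip_width: 0.438
grip_force: 71.2
```

```bash
python3 -m crank '[[[0,0,0,0,0,0,52],[0,0,0,0,0,0,55],[0,0,0,0,0,0,55],[0,0,-0.4,0,0,0,55],[0,0,-0.8,0,0,0,55],[0,0,-1,0,0,0,55],[0,0,-1,0,0,0,55],[0,0,0,0,0,0,55]]]';python3 -m crank '[[[-0.9,0,0,0,0,0,55],[-0.9,0,0,0,0,0,55],[-0.9,0,0,0,0,0,55],[-0.9,0,0,0,0,0,55],[-0.9,0,0,0,0,0,55],[-0.9,0,0,0,0,0,55],[-0.9,0,0,0,0,0,55],[0,0,0,0,0,0,55]]]'
python3 - <<'E'
from h import *
go(567.5,-57.5,25,0.6)
s=capture("scene");t=capture("top");cv2.imwrite("pics/s4.png",s);cv2.imwrite("pics/t4.png",t)
r=lambda im,f:cv2.resize(im,None,fx=f,fy=f,interpolation=cv2.INTER_CUBIC)
W=np.zeros((600,800,3),np.uint8);W[:360,:]=r(s[168:240,245:405],5)[:,:800];b=r(t[172:232,140:260],4);W[360:600,:480]=b
cv2.imwrite("pics/c6.png",W)
E
```

```text
time_s: 15.55
eef_pos: [567.8, 103.3, 102.8]
ee_rot: [0.003, 0.703, 0.711, 0.002]
force: [-0.2, -0.7, -0.9]
grip_width: 0.647
grip_force: 0.0
time_s: 16.35
eef_pos: [567.3, -56.4, 98.5]
ee_rot: [0.0, 0.704, 0.71, -0.0]
force: [0.6, -0.0, 0.3]
grip_width: 0.641
grip_force: 0.0
pos [567.3 -56.4  98.5] t 16.35 tool-y deg 0.43 tilt [-1.e-04 -4.e-04 -1.e+00] shift units [-0.042  0.006  2.939] turn units -0.022 F [ 0.6 -0.   0.3]
```

View pics/c6.png

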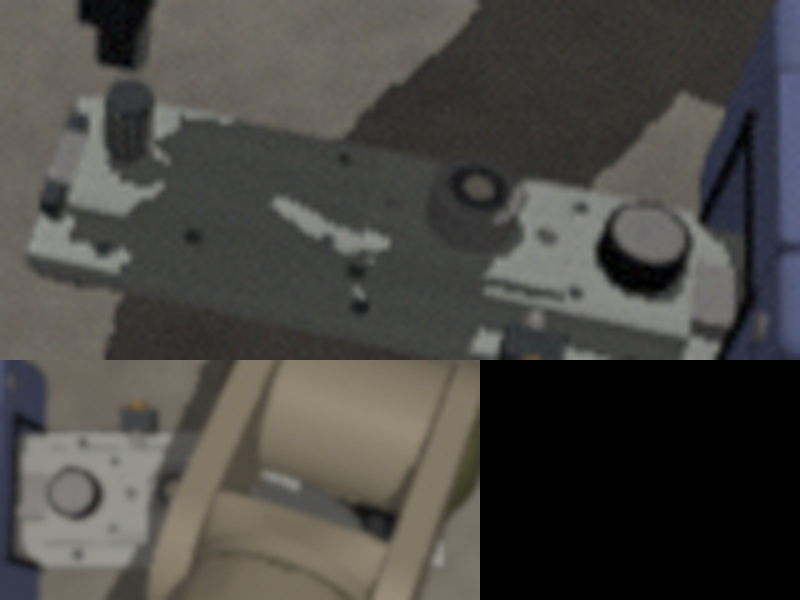

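The holder's foot shows flat on the carriage, the front pin is seen in its hole near (353.9,215), and the knob at (270,192) is unmoved. I'll check the puck height while lowering onto the knob.

```bash
python3 - <<'E'
from h import *
s=cv2.imread("pics/s4.png");a=blob(s,(340.7,205),2,False);print(a,plane("scene",a,64),proj("scene",[566.3,102.5,64]),proj("scene",[566.3,102.5,68]))
a=blob(s,(353.9,215),3);print(a,plane("scene",a,43))
E
python3 -m crank '[[[0,0,0.3,0,0,0,55],[0,0,0.6,0,0,0,55],[0,0,0.6,0,0,0,55],[0,0,0.6,0,0,0,55],[0,0,0.5,0,0,0,55],[0,0,0.3,0,0,0,55],[0,0,0.2,0,0,0,55],[0,0,0,0,0,0,55]]]'; python3 -m crank '[[[0,0,0,0,0,0,40],[0,0,0,0,0,0,30],[0,0,0,0,0,0,15],[0,0,0,0,0,0,10],[0,0,0,0,0,0,10],[0,0,0,0,0,0,10],[0,0,0,0,0,0,10],[0,0,0,0,0,0,10]]]' 40; python3 -c "
from h import *
go(567.5,-57.5,25,0.6);print(sense()['grip_width']*85.4,sense()['wrist_torque'])"
```

```text
[340.39189189 205.02702703] [564.56266998 103.57495897  64.        ] [339.81874112 205.50343458] [340.16506772 204.35838297]
[353.86607143 214.80803571] [566.26562732 137.91386216  43.        ]
time_s: 17.25
eef_pos: [567.3, -54.0, 20.8]
ee_rot: [-0.0, 0.703, 0.711, -0.0]
force: [-0.0, 0.3, -0.3]
grip_width: 0.651
grip_force: 0.0
time_s: 18.05
eef_pos: [567.1, -54.3, 21.8]
ee_rot: [-0.0, 0.703, 0.711, -0.0]
force: [-3.9, -1.1, 5.4]
grip_width: 0.243
grip_force: 38.9
pos [567.1 -54.3  21.8] t 18.05 tool-y deg 0.59 tilt [-6.e-04 -2.e-04 -1.e+00] shift units [-0.129  0.013 -0.128] turn units -0.002 F [-3.9 -1.1  5.4]
20.74979358474407 [-0.04415404  0.76783164 -0.00970442]
```

```bash
python3 -m crank '[[[0,0,0,0,0,0,30],[0,0,-0.1,0,0,0,30],[-0.06,0,-0.1,0,0,0,30],[-0.06,0,0,0,0,0,30],[0,0,0,0,0,0,15],[0,0,0,0,0,0,10],[0,0,0,0,0,0,10],[0,0,0,0,0,0,10]]]' 80; python3 -c "
from h import *
go(567.5,-57.5,25,0.6);print(sense()['grip_width']*85.4,sense()['wrist_torque'])"
```

```text
time_s: 18.85
eef_pos: [567.2, -57.5, 26.7]
ee_rot: [-0.0, 0.703, 0.711, -0.0]
force: [-4.3, -0.4, 6.8]
grip_width: 0.224
grip_force: 78.0
pos [567.2 -57.5  26.7] t 18.85 tool-y deg 0.58 tilt [-6.e-04 -5.e-04 -1.e+00] shift units [0.002 0.013 0.069] turn units -0.002 F [-4.3 -0.4  6.8]
19.136650910355154 [-0.1632044   0.73368649 -0.03119485]
```

```bash
python3 -m crank '[[[0.1,0,0,0,0,0,10],[0.3,0,0,0,0,0,10],[0.45,0,0,0,0,0,10],[0.45,0,0,0,0,0,10],[0.45,0,0,0,0,0,10],[0.45,0,0,0,0,0,10],[0.3,0,0,0,0,0,10],[0.1,0,0,0,0,0,10]]]'; for i in 1 2 3 4 5 6 7; do python3 -m crank '[[[0.02,0,0,0,0,0,10],[0.02,0,0,0,0,0,10],[0.02,0,0,0,0,0,10],[0.02,0,0,0,0,0,10],[0.02,0,0,0,0,0,10],[0.02,0,0,0,0,0,10],[0,0,0,0,0,0,10],[0,0,0,0,0,0,10]]]' | grep -E 'eef_pos|force:'; done
```

```text
time_s: 19.65
eef_pos: [566.4, 8.1, 26.7]
ee_rot: [-0.0, 0.703, 0.711, -0.001]
force: [-5.3, -2.8, 7.3]
grip_width: 0.229
grip_force: 78.0
eef_pos: [566.4, 10.5, 26.7]
force: [-5.8, -0.5, 6.8]
grip_force: 78.1
eef_pos: [566.3, 13.5, 26.7]
force: [-4.4, -1.4, 6.8]
grip_force: 78.0
eef_pos: [566.3, 16.5, 26.7]
force: [-5.3, -1.4, 7.1]
grip_force: 78.0
eef_pos: [566.2, 19.9, 26.7]
force: [-5.5, 1.4, 6.9]
grip_force: 78.1
eef_pos: [566.2, 22.6, 26.7]
force: [-6.3, -1.9, 7.3]
grip_force: 78.1
eef_pos: [566.2, 25.2, 26.7]
force: [-5.1, -3.2, 7.7]
grip_force: 78.1
eef_pos: [566.1, 28.6, 26.7]
force: [-5.7, -0.7, 7.4]
grip_force: 78.1
```

```bash
python3 -m crank '[[[0.1,0,0,0,0,0,10],[0.3,0,0,0,0,0,10],[0.45,0,0,0,0,0,10],[0.45,0,0,0,0,0,10],[0.45,0,0,0,0,0,10],[0.4,0,0,0,0,0,10],[0.2,0,0,0,0,0,10],[0.05,0,0,0,0,0,10]]]'; for i in 1 2 3 4 5; do python3 -m crank '[[[0.01,0,0,0,0,0,10],[0.01,0,0,0,0,0,10],[0.01,0,0,0,0,0,10],[0.01,0,0,0,0,0,10],[0.01,0,0,0,0,0,10],[0.01,0,0,0,0,0,10],[0,0,0,0,0,0,10],[0,0,0,0,0,0,10]]]' | grep -E 'eef_pos|force:'; done
```

```text
time_s: 26.05
eef_pos: [565.4, 89.1, 26.7]
ee_rot: [-0.0, 0.703, 0.711, -0.001]
force: [-6.2, -2.1, 8.0]
grip_width: 0.231
grip_force: 78.0
eef_pos: [565.4, 90.1, 26.7]
force: [-5.9, -1.4, 8.2]
grip_force: 78.1
eef_pos: [565.4, 91.6, 26.7]
force: [-6.1, -1.4, 7.7]
grip_force: 78.1
eef_pos: [565.3, 93.2, 26.7]
force: [-6.0, -1.4, 7.6]
grip_force: 78.1
eef_pos: [565.3, 94.9, 26.7]
force: [-6.4, 0.4, 8.1]
grip_force: 78.1
eef_pos: [565.3, 96.7, 26.7]
force: [-6.0, 1.2, 7.4]
grip_force: 78.1
```

```bash
for i in 1 2; do python3 -m crank '[[[0.01,0,0,0,0,0,10],[0.01,0,0,0,0,0,10],[0.01,0,0,0,0,0,10],[0.01,0,0,0,0,0,10],[0,0,0,0,0,0,10],[0,0,0,0,0,0,10],[0,0,0,0,0,0,10],[0,0,0,0,0,0,10]]]' | grep -E 'time|eef_pos|force:'; done
python3 - <<'E'
from h import *
for i in range(4):
    s=capture("scene"); t=capture("top"); f=sense();print(f["force"].round(2),f["eef_pos"].round(2))
cv2.imwrite("pics/s5.png",s);cv2.imwrite("pics/t5.png",t)
r=lambda im,f:cv2.resize(im,None,fx=f,fy=f,interpolation=cv2.INTER_CUBIC)
W=np.zeros((600,800,3),np.uint8);W[:360,:]=r(s[168:240,265:425],5)[:,:800];b=r(t[172:232,140:260],4);W[360:600,:480]=b
cv2.imwrite("pics/c7.png",W)
E
```

```text
time_s: 30.85
eef_pos: [565.3, 97.4, 26.7]
force: [-5.6, 1.3, 7.7]
grip_force: 78.1
time_s: 31.65
eef_pos: [565.3, 97.7, 26.7]
force: [-5.5, -4.3, 8.8]
grip_force: 78.1
[-6.88 -2.99  8.14] [565.3   97.73  26.66]
[-6.34 -3.78  8.82] [565.27  97.74  26.66]
[-5.68 -3.48  7.56] [565.31  97.71  26.67]
[-6.36 -3.09  8.19] [565.3   97.73  26.68]
```

View pics/c7.png

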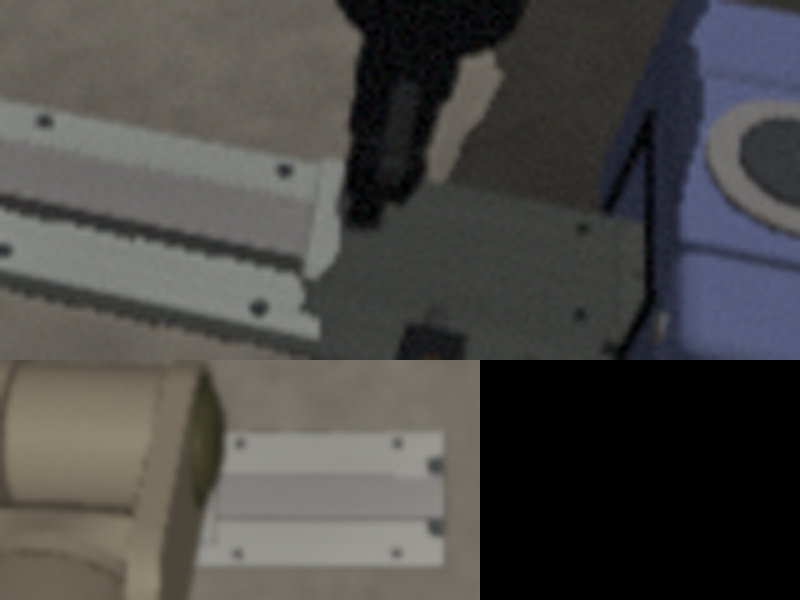

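The carriage is inside the port with the gripper on the knob, at px ≈(337,210). The force changed sign at 97.5 mm, 75 mm past the first notch. I'll relieve the small residual push and hand in.

```bash
python3 -m crank '[[[-0.01,0,0,0,0,0,10],[0,0,0,0,0,0,10],[0,0,0,0,0,0,10],[0,0,0,0,0,0,10],[0,0,0,0,0,0,10],[0,0,0,0,0,0,10],[0,0,0,0,0,0,10],[0,0,0,0,0,0,10]]]' && python3 -c "
from rig import *
print(finish_job())"
```

```text
time_s: 32.85
eef_pos: [565.3, 97.7, 26.7]
ee_rot: [-0.0, 0.703, 0.711, -0.001]
force: [-5.4, -2.9, 8.6]
grip_width: 0.23
grip_force: 78.1
the job is handed in; nothing more can be done
None
```

I handed in the job at 32.9 s: the holder is seated on both pins, and the carriage is at what force and position show to be the second notch (75 mm past the first), with the fingers still gripping the knob; no verdict came back.

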